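# Put the child's clog on the empty drying stand

## Robot

A 7-joint arm with a two-finger parallel gripper is mounted at the origin on the work surface. World frame = base frame: x ahead of the robot, y to its left, z up, the work surface at z = 0. Lengths are in m, angles in rad, forces in N, time in s.
With the tool pointing down it reaches from about 0.425 to 0.925 m from the base axis. Payload 6.8 kg.
Tool frame: the origin (TCP) lies midway between the tips of the shut fingers; the grasp point (between the pads) lies 19 mm behind it; z points along the fingers, y is the direction in which the jaws open and shut (so a half turn about z gives the same grasp; the last joint's range is limited). The gripper opens to 85 mm and grips with 20 to 120 N. Pads are 22 mm wide; open, the fingers measure 114 mm over their backs; the gripper's body (76 mm by 85 mm) begins 54 mm behind the grasp point. The pads swing forward as they close: fully open they stand 13 mm farther back than shut.
Start: joints at [-1.265, 0.477, 0.022, 1.555, -0.011, 1.109, -0.083], TCP at [0.271, 0.618, 0.231] pointing down, gripper open.
Joint ranges: [-2.96, 2.96], [-0.34, 2.1], [-1.41, 1.46], [0.24, 2.44], [-1.37, 4.51], [0.17, 1.92], [-2.96, 2.96]. Speed limits (rad/s): [2.39, 2.39, 3.14, 3.14, 3.14, 3.14, 3.14].

## Interface

Orientations are given as a unit quaternion [w, x, y, z].
In Python, from station import * gives the robot as it stands. The module is installed in compiled form; this text tells all that it offers.
- The arm moves only by the tool jog_arm, never from a script. Its arguments are lists of equal length, an entry for each row: "dp": the shift along the tool's x, y, z in units of 25 mm (1.0 is 25 mm), a list of three; "angular": the turn, a rotation vector about the tool's x, y, z in units of 5 degrees (1.0 is 5 degrees), a list of three; "claw": the finger opening in mm, from 0 to 85.4. A call has exactly 5 rows; each row is the pose to reach, as a shift and turn from the pose commanded when the call began, along the tool's axes at that moment; what a row does not reach only later rows make up. A row lasts 1/10 s, in which the tool goes at most 50 mm and 8.59 degrees, less where a joint would pass 70% of its speed; a pose out of reach is approached as far as the arm can. A call with a gripper value outside its range is refused whole. The fingers move at their own pace and stop on an object; "grip_force" is the grip in N (left out, the last holds). Time passes only in rows, so rows that repeat a pose let the fingers close, or fill a call up. It gives the time, the measured TCP pose, the force and the opening at its end, in the units of the state.
- get_obs(): the state, without advancing time (a new reading comes with each control period).
- read_camera(name): name is "side" or "top" or "wrist"; returns a dict with "pixels" (400x640x3 uint8, blue, green, red), "camera_matrix" (3x3 intrinsics, pixels), "rvec" (rotation vector, rad) and "tvec" (3), from world to camera coordinates, as OpenCV has them. Camera axes: x right, y down, z forward; pixel columns grow to the right and rows downward; lengths in m; the calibration is good to about 2 mm. A picture is of the moment at which its call begins. There is no depth.
- hand_in(): hands the job in, once; it reports no verdict.
The state is a dict: "t": time; "q": joint angles; "joint_vel": joint speeds; "joint_torque": joint torques, N m; "eef_pos": TCP position; "tool_rot": TCP orientation; "contact_force": force on the tool from outside, world axes, zero at the start; "torque": the same for the moment, N m; "gripper_width": opening from 0.0 (shut) to 1.0 (fully open).
Only numpy, scipy, OpenCV 4.12 (cv2) and the standard library are available. Lean on these libraries where they do the work, as an engineer would, in place of code of your own. Each camera call takes 0.05 s, during which the arm holds its last target.

## Task

Pick up the loose child's clog that lies sole-up on the bench and put it on the empty drying stand, the one whose post is bare: keep the sole up, lower it so that the post goes into the foot opening until the clog rests flat on the stand's board, and only then let go. Leave its mate on the other stand, the big clog, the mallet and the tin where they are.

Things in the scene. Friction and masses are not known exactly. Their poses are not given: they have to be found in the camera images.
- clog_mid (a point): The loose child's clog, pale carved wood, 150 mm long, 56 mm wide, 58 mm high, 0.09 to 0.18 kg, lying sole-up (foot opening down). This point is its middle, 29 mm above its underside and 29 mm below the sole (a 6 mm arch notch crosses the sole). Its sides are upright and parallel, 56 mm apart, from 45 mm behind to 28 mm ahead of this point: grip it here across y. x to the toe, z up out of the sole.
- clog_opening (a point): Centre of the loose clog's foot opening, in the plane of its rim, which is the clog's underside as it lies: 28.5 mm towards the heel and 29 mm below clog_mid. The opening is 77 mm long (along x) and 42 mm wide (along y), with rounded ends, and 44 mm deep. Axes as for clog_mid.
- stand_post (a point): The empty drying stand, fixed to the bench: a dark brown board 130 mm (its x) by 90 mm (its y), 20 mm thick, with one upright pale dowel post in its middle, 16 mm in diameter, reaching 40 mm above the board. This point is the foot of the post, on the board's top face, 20 mm above the bench. z points up. The clog may sit on it at any heading.
- full_stand_post (a point): The same point of the other, identical stand, which already carries the mate; the two stands may be either way round, left and right.
- mate_mid (a point): Middle of the mate, the same clog mirrored, sole-up on the other stand, its toe 103 mm from that stand's post and its sole 78 mm above the bench. Leave it alone.
- big_clog: A grown-up's clog, 255 mm long, 95 mm wide, 99 mm high, standing sole-down at the far side of the work. Origin under its middle, x to the toe. Leave it alone.
- mallet: A wooden mallet lying on the bench: block head 110 mm long and 66 mm square, and a 24 mm handle; 259 mm long in all along its y. Origin on the bench, 30 mm from the head towards the handle's end. Leave it alone.
- tin: An open round steel tin, 84 mm across and 35 mm high. Origin under its centre. Leave it alone.
There are look-alikes about, which are no part of the job. What is shaped like the part that bears stand_post but pink or turquoise is not meant. What is shaped like the part that bears clog_mid but orange is not meant.

How it is judged:
On the way:
1. the clog is lowered over the bare post while still held: the post is inside the opening and the rim less than 15 mm above the board (horizontal distance between clog_opening and stand_post below 0.035 m and z of clog_opening in the frame of stand_post between -0.004 and 0.015 m and contact force between clog and the fingers above 0.3 N), for 0.1 s.
At the end, for the whole second after the job is handed in: The loose clog sits on the empty stand, released and at rest: post inside the foot opening (opening centre within 35 mm of the post, which is as far as the opening lets it go), rim within 7 mm of the board's top face, sole up within 8 degrees (horizontal distance between clog_opening and stand_post below 0.035 m and z of clog_opening in the frame of stand_post between -0.004 and 0.007 m and angle between clog_mid's own z axis and vertical below 0.14 rad and linear speed of clog below 0.02 m/s); the robot touches nothing.
It fails at once if the mate is moved more than 20 mm (distance of mate_mid from where it was at the start of the episode above 0.02 m).
It fails at once if the big clog is moved more than 30 mm (distance of big_clog from where it was at the start of the episode above 0.03 m).
It fails at once if the mallet is moved more than 30 mm (distance of mallet from where it was at the start of the episode above 0.03 m).
It fails at once if the tin is moved more than 30 mm (distance of tin from where it was at the start of the episode above 0.03 m).
It also fails if it takes over 35 s, if anything falls off the work surface, if the arm or the gripper's body presses on something with over 40 N, if the wrist force passes 120 N, or if a joint passes its speed limit or range.

## Working session

There is one attempt and no reset: what is moved stays moved. The work goes in short steps, Python scripts to look and compute and a tool call to move; the robot and the scene stay as the last step left them, time stands still between calls to the robot, and variables do not carry over. Pictures are saved under pics/ and viewed, and the job is handed in when it is done.

Besides the shell and the picture viewer there is one more tool, called after "Call:" as name(argument=value, ...) on one line, values as JSON. jog_arm: Moves the arm, as the interface text tells. Its arguments: {"type":"object","properties":{"dp":{"type":"array","items":{"type":"array","items":{"type":"number"}}},"angular":{"type":"array","items":{"type":"array","items":{"type":"number"}}},"claw":{"type":"array","items":{"type":"number"}},"grip_force":{"type":"number"}},"required":["dp","angular","claw"]}

```bash
mkdir -p pics
cat > h.py <<'E'
from station import *
import numpy as np, cv2
def cam(n,save=None):
    c=read_camera(n)
    if save: cv2.imwrite('pics/'+save,c['pixels'])
    return c
def ray(c,uv):
    K=np.array(c['camera_matrix']);R=cv2.Rodrigues(np.array(c['rvec'],float))[0];t=np.array(c['tvec'],float).ravel()
    p=cv2.undistortPoints(np.array([[uv]],float),K,None)[0,0]
    return -R.T@t, R.T@np.array([p[0],p[1],1.])
def onz(c,uv,z):
    o,d=ray(c,uv); return o+d*(z-o[2])/d[2]
def tri(c1,u1,c2,u2):
    o1,d1=ray(c1,u1);o2,d2=ray(c2,u2)
    s=np.linalg.lstsq(np.c_[d1,-d2],o2-o1,rcond=None)[0]
    a=o1+s[0]*d1;b=o2+s[1]*d2
    return (a+b)/2,np.linalg.norm(a-b)
E
python3 - <<'E'
from h import *
import pickle
o=get_obs();print(o)
for n in('side','top','wrist'):
    c=cam(n,n+'0.png');pickle.dump(c,open(n+'0.pkl','wb'));print(n,ray(c,(320,200)))
E
```

```text
{'t': 0.0, 'q': array([-1.26513415,  0.4778031 ,  0.0223572 ,  1.55646823, -0.01150043,
        1.10930686, -0.08304757]), 'joint_vel': array([-0.00024266,  0.00036518, -0.00162701, -0.00060422, -0.00085491,
        0.00137446,  0.00077396]), 'joint_torque': array([-1.05643112e-04, -5.96445143e+01,  1.60784427e+00, -2.81204867e+01,
        1.24802714e-02,  9.29331552e-03,  1.13527483e-05]), 'eef_pos': array([0.27117018, 0.61747626, 0.23031697]), 'tool_rot': array([-1.18623405e-04,  2.05379958e-01,  9.78681874e-01, -9.20943895e-04]), 'contact_force': array([ 0.5400556 , -0.37138281,  0.3287848 ]), 'torque': array([-0.03278814, -0.0621695 , -0.04512019]), 'gripper_width': 1.0029930101542597}
side (array([ 0.30194399, -0.88823098,  1.02345336]), array([ 0.20292995,  0.6781635 , -0.70658849]))
top (array([0.30298534, 0.04801402, 1.21583986]), array([ 0.22208898, -0.0093177 , -0.97500154]))
wrist (array([0.20613522, 0.64656447, 0.3736587 ]), array([ 0.26772051, -0.1098316 , -0.95732749]))
```

View pics/side0.png

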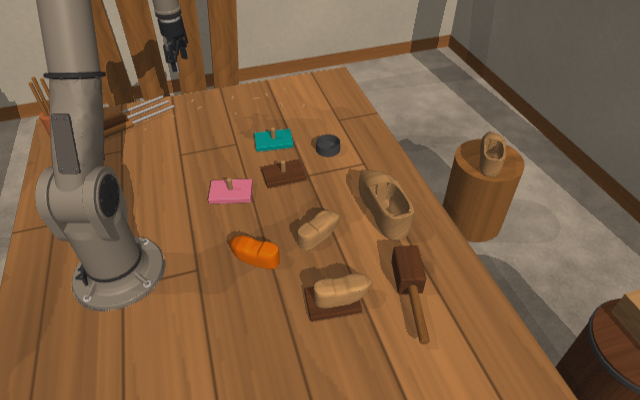

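View pics/top0.png

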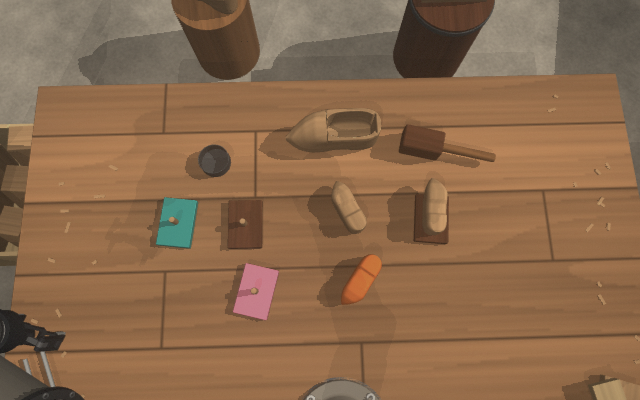

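View pics/wrist0.png

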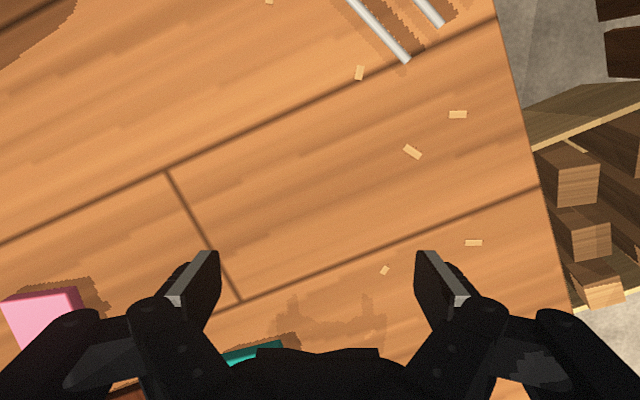

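The top view has the empty brown stand at about (245,224) with its post at (242,221), and the loose clog at about (349,206). The mate is on the stand at (432,210). Pink, turquoise and orange are decoys. Next I'll zoom in on the clog and stand.

Run:
```python
from h import *
import pickle
t=cv2.imread('pics/top0.png');s=cv2.imread('pics/side0.png')
a=cv2.resize(t[170:250,320:400],(400,400),interpolation=cv2.INTER_CUBIC)
b=cv2.resize(s[195:265,285:355],(400,400),interpolation=cv2.INTER_CUBIC)
cv2.imwrite('pics/z1.png',np.hstack([a,b]))
a=cv2.resize(t[185:265,205:285],(400,400),interpolation=cv2.INTER_CUBIC)
b=cv2.resize(s[140:210,250:320],(400,400),interpolation=cv2.INTER_CUBIC)
cv2.imwrite('pics/z2.png',np.hstack([a,b]))
```

```text
(no output)
```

View pics/z1.png

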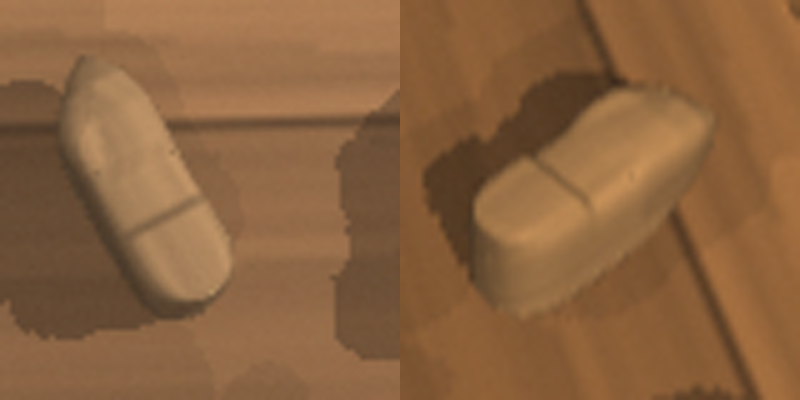

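View pics/z2.png

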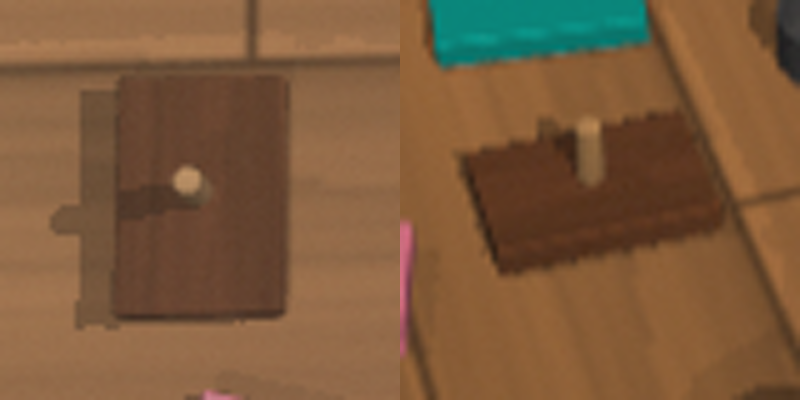

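Run:
```python
from h import *
import pickle
T=pickle.load(open('top0.pkl','rb'));S=pickle.load(open('side0.pkl','rb'))
f=70/400
st=lambda x,y:(320+x/5-.4,170+y/5-.4)
ss=lambda x,y:(285+x*f-.4,195+y*f-.4)
pt=lambda x,y:(205+x/5-.4,185+y/5-.4)
ps=lambda x,y:(250+x*f-.4,140+y*f-.4)
for n,a,b in [('notchL',st(132,236),ss(128,158)),('notchR',st(200,198),ss(192,207)),('posttop',pt(187,180),ps(189,124)),
 ('postfoot',pt(200,195),ps(194,182)),('bTL',pt(120,76),ps(284,113)),('bTR',pt(288,78),ps(323,210)),('bBR',pt(285,315),ps(100,262)),('bBL',pt(115,315),ps(63,155))]:
    print(n,tri(T,a,S,b))
for z in(.02,): print('board',[onz(T,pt(*p),z).round(4) for p in((120,76),(288,78),(285,315),(115,315))])
print('post',onz(T,pt(187,180),.06),onz(S,ps(189,124),.06))
# clog contour from masks
def axis(c,roi,z,nm):
    x0,y0,x1,y1=roi
    im=c['pixels'][y0:y1,x0:x1];print(nm,im[(y1-y0)//2,(x1-x0)//2])
    hsv=cv2.cvtColor(im,cv2.COLOR_BGR2HSV);print(hsv[(y1-y0)//2,(x1-x0)//2],hsv[5,-10])
axis(T,(325,175,375,240),.05,'top')
```

```text
notchL (array([ 0.52054354, -0.02974143,  0.05308465]), np.float64(0.0010082435882169114))
notchR (array([ 0.54124882, -0.06661852,  0.04946075]), np.float64(0.00029331723126119436))
posttop (array([0.51740037, 0.24046255, 0.05855747]), np.float64(0.0003752717463872269))
postfoot (array([0.51724308, 0.24057474, 0.01538479]), np.float64(0.0007956982116749239))
bTL (array([0.58330788, 0.28489047, 0.01426653]), np.float64(0.0009629122360463969))
bTR (array([0.57999026, 0.19329629, 0.0171835 ]), np.float64(0.0007556043389897638))
bBR (array([0.45203734, 0.19524358, 0.01229967]), np.float64(0.001103826445079791))
bBL (array([0.45226193, 0.28450637, 0.01731102]), np.float64(0.0020580382659129252))
board [array([0.5825, 0.2838, 0.02  ]), array([0.579, 0.193, 0.02 ]), array([0.4505, 0.1943, 0.02  ]), array([0.453, 0.284, 0.02 ])]
post [0.51694266 0.24022424 0.06      ] [0.51726993 0.23880663 0.06      ]
top [ 97 139 180]
[ 15 118 180] [ 14 130 157]
```

```bash
cat >> h.py <<'E'
def plan(target,yaw_y,o=None):
    """relative dp(units),angular(units) to TCP target, tool down, tool y heading yaw_y(deg)"""
    from scipy.spatial.transform import Rotation as Ro
    o=o or get_obs(); w,x,y,z=o['tool_rot'];R=Ro.from_quat([x,y,z,w])
    best=None
    for k in(0,180):
        a=np.radians(yaw_y+k);Y=np.array([np.cos(a),np.sin(a),0]);Z=np.array([0,0,-1.]);X=np.cross(Y,Z)
        G=Ro.from_matrix(np.c_[X,Y,Z]);rv=(R.inv()*G).as_rotvec()
        print('k',k,'dp',(R.inv().apply(np.array(target)-o['eef_pos'])/.025).round(2),'ang',(np.degrees(rv)/5).round(2))
E
python3 - <<'E'
from h import *
import pickle
T=pickle.load(open('top0.pkl','rb'));S=pickle.load(open('side0.pkl','rb'))
st=lambda x,y:(320+x/5-.4,170+y/5-.4)
f=70/400
ss=lambda x,y:(285+x*f-.4,195+y*f-.4)
print('heel0',onz(T,st(172,318),0.003),'toe',[onz(T,st(85,57),z) for z in(.01,.03,.05)])
print('heel side',onz(S,ss(500,315),0.0), 'toe side',onz(S,ss(712,110),.03))
print('tin',onz(T,(214,161),.035))
h=np.radians(29.3);u=np.array([np.cos(h),np.sin(h)]);n=np.array([-u[1],u[0]])
for nm,p,z in [('R1',(165,130),.055),('R2',(228,235),.055),('L1',(72,165),0),('L2',(140,290),0),('heel',(172,318),0),('toe',(85,57),.04),('nL',(132,236),.052),('nR',(200,198),.052)]:
    q=onz(T,st(*p),z)[:2];print(nm,q,q@u,q@n)
print(u,n)
plan([.53,-.06,.22],-60.7)
plan([.53,-.06,.22],119.3)
E
```

```text
heel0 [ 0.48484157 -0.05292366  0.003     ] toe [array([ 0.63019143, -0.01075346,  0.01      ]), array([ 0.62476441, -0.00977875,  0.03      ]), array([ 0.61933739, -0.00880403,  0.05      ])]
heel side [ 0.67579873 -0.13683634  0.        ] toe side [ 0.81614785 -0.06765642  0.03      ]
tin [0.68856161 0.3225529  0.035     ]
R1 [ 0.57702968 -0.04932694] 0.47907010912249126 -0.3254047080202249
R2 [ 0.51989157 -0.07974996] 0.414353230780227 -0.32397329499278854
L1 [ 0.57158339 -0.00190473] 0.49752817464246296 -0.28138393656437943
L2 [ 0.50108599 -0.03646467] 0.4191365241834128 -0.2770224104343303
heel [ 0.48529139 -0.05317333] 0.3971856170008062 -0.2838639215289769
toe [ 0.6220509  -0.00929139] 0.5379244301386692 -0.3125235300733413
nL [ 0.52125949 -0.02983962] 0.4399713976207445 -0.2811174680624204
nR [ 0.54058089 -0.06635969] 0.4389487157725845 -0.32242105056900017
[0.87206927 0.48938245] [-0.48938245  0.87206927]
k 0 dp [-20.37 -20.65   0.45] ang [-1.00e-02  2.00e-02  2.54e+01]
k 180 dp [-20.37 -20.65   0.45] ang [-2.00e-02 -1.00e-02 -1.06e+01]
k 0 dp [-20.37 -20.65   0.45] ang [-2.00e-02 -1.00e-02 -1.06e+01]
k 180 dp [-20.37 -20.65   0.45] ang [-1.00e-02  2.00e-02  2.54e+01]
```

Call:
jog_arm(dp=[[-1.3,-1.3,0],[-2.6,-2.6,0],[-3.9,-3.9,0],[-5.2,-5.2,0],[-6.5,-6.5,0]], angular=[[0,0,1.6],[0,0,3.2],[0,0,4.8],[0,0,6.4],[0,0,8]], claw=[85,85,85,85,85], grip_force=40)

```text
t: 0.65
eef_pos: [0.3552, 0.4019, 0.2311]
tool_rot: [-0.0, 0.53, 0.848, -0.0]
contact_force: [1.2, 0.3, 0.1]
gripper_width: 0.997
```

```bash
python3 -c "
from h import *
print(get_obs()['q'].round(2));plan([.557,-.034,.22],-60.7)"
```

```text
[-1.14  0.25  0.21  1.9  -0.06  1.   -0.45]
k 0 dp [-19.21  -0.37   0.45] ang [-0.    0.   17.33]
k 180 dp [-19.21  -0.37   0.45] ang [ -0.    -0.   -18.67]
```

Call:
jog_arm(dp=[[-1.9,0,0],[-3.8,0,0],[-5.7,0,0],[-7.6,0,0],[-9.5,0,0]], angular=[[0,0,1.7],[0,0,3.4],[0,0,5.1],[0,0,6.8],[0,0,8.5]], claw=[85,85,85,85,85])

```text
t: 1.15
eef_pos: [0.4604, 0.1892, 0.2314]
tool_rot: [-0.0, 0.802, 0.598, 0.0]
contact_force: [0.9, 1.2, 0.3]
gripper_width: 0.994
```

```bash
python3 -c "
from h import *
print(get_obs()['q'].round(2));plan([.557,-.034,.22],-60.7)"
```

```text
[-0.91  0.19  0.46  2.   -0.1   0.98 -0.7 ]
k 0 dp [-7.46  6.25  0.45] ang [-0.   -0.    8.83]
k 180 dp [-7.46  6.25  0.45] ang [ 1.000e-02 -0.000e+00 -2.717e+01]
```

Call:
jog_arm(dp=[[-1.5,1.25,0.1],[-3.0,2.5,0.2],[-4.5,3.75,0.3],[-6.0,5.0,0.4],[-7.4,6.2,0.4]], angular=[[0,0,1.7],[0,0,3.4],[0,0,5.1],[0,0,6.8],[0,0,8.5]], claw=[85,85,85,85,85])

```text
t: 1.65
eef_pos: [0.5574, -0.032, 0.2211]
tool_rot: [-0.0, 0.964, 0.267, -0.0]
contact_force: [0.7, 0.4, 0.5]
gripper_width: 0.994
```

Call:
jog_arm(dp=[[0,0,0],[0,0,0],[0,0,0],[0,0,0],[0,0,0]], angular=[[0,0,0.3],[0,0,0.3],[0,0,0.3],[0,0,0.3],[0,0,0.3]], claw=[85,85,85,85,85])

```text
t: 2.15
eef_pos: [0.557, -0.0285, 0.2213]
tool_rot: [-0.0, 0.966, 0.258, 0.0]
contact_force: [0.1, -0.3, -0.0]
gripper_width: 0.992
```

```bash
python3 -c "
from h import *
import pickle
print(get_obs()['q'].round(2));plan([.557,-.034,.22],-60.7)
c=cam('wrist','w1.png');pickle.dump(c,open('w1.pkl','wb'));print(ray(c,(320,200)))"
```

```text
[-0.61  0.35  0.69  1.89 -0.26  1.   -0.85]
k 0 dp [-0.11  0.19  0.05] ang [-0.01 -0.    0.13]
k 180 dp [-0.11  0.19  0.05] ang [ 0.000e+00 -1.000e-02 -3.587e+01]
(array([0.61818387, 0.00703094, 0.36453094]), array([-0.24796912, -0.15155504, -0.95695118]))
```

View pics/w1.png

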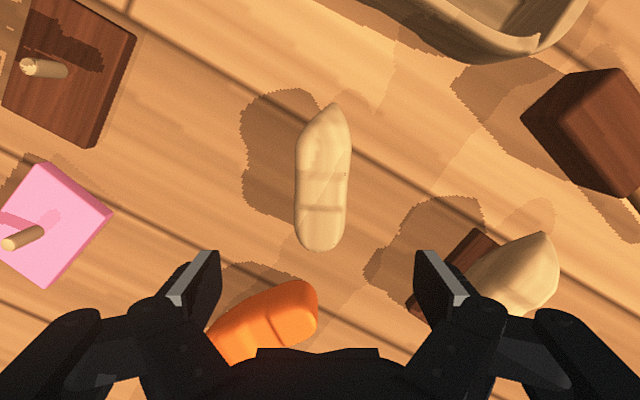

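The wrist view shows the loose clog from its toe at (333,105) to its heel at (318,250), with the notch at about y=208. The empty stand is at the upper left.

Run:
```python
from h import *
import pickle
c=pickle.load(open('w1.pkl','rb'));im=c['pixels']
z=cv2.resize(im[90:265,245:400],None,fx=3.4,fy=3.4,interpolation=cv2.INTER_CUBIC)
hsv=cv2.cvtColor(im,cv2.COLOR_BGR2HSV)
print(hsv[180,320],hsv[230,320],hsv[170,322],hsv[200,380],hsv[60,300],hsv[180,270])
m=((hsv[...,1]<135)&(hsv[...,2]>150)).astype(np.uint8)*255
mz=cv2.resize(m[90:265,245:400],None,fx=2,fy=2,interpolation=0)
mz=cv2.copyMakeBorder(cv2.cvtColor(mz,8),0,z.shape[0]-mz.shape[0],0,0,0)
cv2.imwrite('pics/z3.png',np.hstack([z[:,:480],mz])[:595,:800])
```

```text
[ 17 125 236] [ 16 129 234] [ 18 122 239] [ 13 146 205] [ 15 145 230] [ 13 155 164]
```

View pics/z3.png

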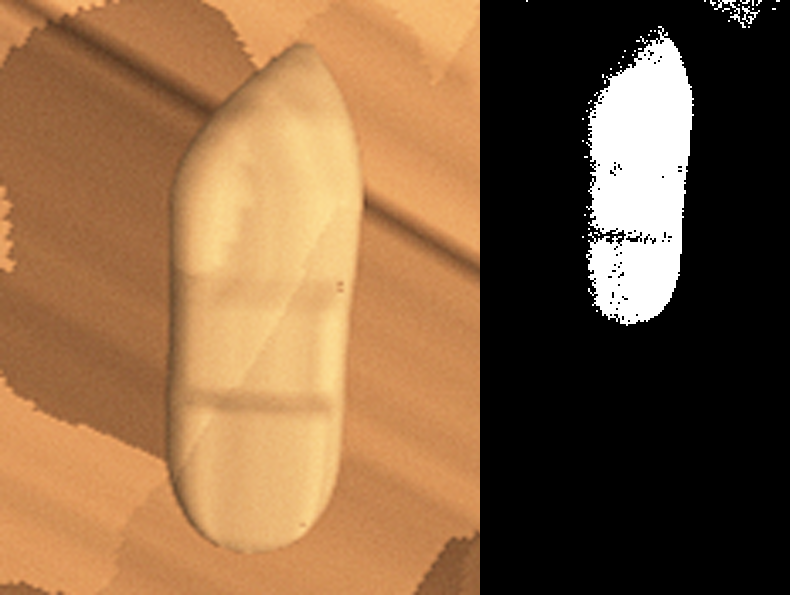

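Run:
```python
from h import *
import pickle
c=pickle.load(open('w1.pkl','rb'))
T=pickle.load(open('top0.pkl','rb'))
w=lambda x,y:(245+x/3.4-.35,90+y/3.4-.35)
g=lambda x,y,z:onz(c,w(x,y),z)[:2]
for z in (.03,.045):
  L=[g(172,280,z),g(170,370,z),g(167,450,z)];Rr=[g(352,300,z),g(347,370,z),g(342,440,z)]
  for A in(L,Rr): d=A[0]-A[-1];print(z,'edge heading',np.degrees(np.arctan2(d[1],d[0])))
  print('widths',[np.linalg.norm(a-b) for a,b in zip(L,Rr)],'ctr',[((a+b)/2).round(4) for a,b in zip(L,Rr)])
print('heel',[g(245,552,z) for z in(0.0,.03,.05)],'toe',[g(308,45,z) for z in(0,.03,.05)])
# two-view height of notch ends and toe
st=lambda x,y:(320+x/5-.4,170+y/5-.4)
print('nL',tri(c,w(185,396),T,st(132,236)));print('nR',tri(c,w(330,406),T,st(200,198)));print('toe',tri(c,w(308,45),T,st(85,57)))
```

```text
0.03 edge heading 27.18908075621165
0.03 edge heading 27.44346896067104
widths [np.float64(0.05579194524513553), np.float64(0.05563397065257163), np.float64(0.056209376325258846)] ctr [array([ 0.5561, -0.0338]), array([ 0.5333, -0.0457]), array([ 0.511 , -0.0572])]
0.045 edge heading 27.189080756211677
0.045 edge heading 27.443468960671026
widths [np.float64(0.053290295706194604), np.float64(0.05313940452083071), np.float64(0.053689009635221226)] ctr [array([ 0.5589, -0.032 ]), array([ 0.5371, -0.0434]), array([ 0.5158, -0.0543])]
heel [array([ 0.46419068, -0.08049769]), array([ 0.47686394, -0.0732943 ]), array([ 0.48531278, -0.06849204])] toe [array([ 0.62612702, -0.0103386 ]), array([ 0.62547332, -0.00890913]), array([ 0.62503752, -0.00795615])]
nL (array([ 0.52116205, -0.02865527,  0.05186937]), np.float64(0.0023901547500025633))
nR (array([ 0.54024452, -0.06605539,  0.05337741]), np.float64(0.00035125463266799043))
toe (array([ 0.62553397, -0.00948126,  0.02715026]), np.float64(0.0008717105745378104))
```

```bash
python3 -c "
from h import *
plan([.5542,-.0348,.011],-62.6)"
```

```text
k 0 dp [-0.22  0.16  8.41] ang [-0.01 -0.    0.5 ]
k 180 dp [-0.22  0.16  8.41] ang [ 0.00e+00 -1.00e-02 -3.55e+01]
```

Call:
jog_arm(dp=[[-0.2,0.2,0.8],[-0.2,0.2,2.2],[-0.2,0.2,3.6],[-0.2,0.2,4.8],[-0.2,0.2,5.4]], angular=[[0,0,0.5],[0,0,0.5],[0,0,0.5],[0,0,0.5],[0,0,0.5]], claw=[85,85,85,85,85])

```text
t: 2.7
eef_pos: [0.5539, -0.036, 0.084]
tool_rot: [-0.0, 0.972, 0.237, -0.002]
contact_force: [0.7, 0.3, -0.7]
gripper_width: 1.0
```

```bash
python3 -c "
from h import *
plan([.5542,-.0348,.011],-62.6)
cam('wrist','w2.png')"
```

```text
k 0 dp [ 0.04 -0.03  2.92] ang [-0.02  0.03 -0.01]
k 180 dp [ 0.04 -0.03  2.92] ang [5.000e-02 3.000e-02 3.599e+01]
```

View pics/w2.png

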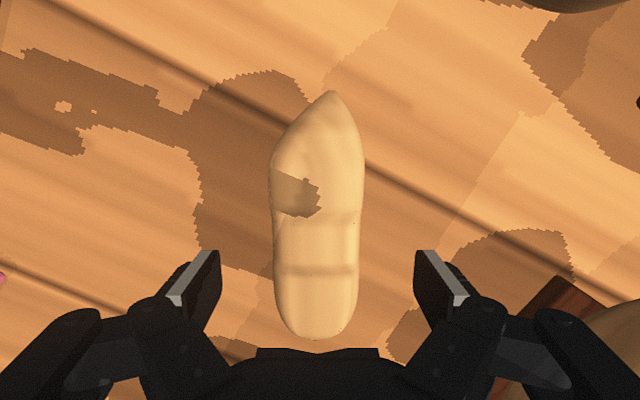

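The clog is centred between the fingers and lined up with them (sides at x≈273 and 360, fingers at 218 and 416). I'll go down and close.

Call:
jog_arm(dp=[[0,0,0.8],[0,0,1.6],[0,0,2.3],[0,0,2.8],[0,0,2.9]], angular=[[0,0,0],[0,0,0],[0,0,0],[0,0,0],[0,0,0]], claw=[85,85,85,85,85])

```text
t: 3.25
eef_pos: [0.5553, -0.0365, 0.0134]
tool_rot: [-0.0, 0.972, 0.236, -0.0]
contact_force: [0.1, -0.1, -0.1]
gripper_width: 0.996
```

Call:
jog_arm(dp=[[0,0,0],[0,0,0],[0,0,0],[0,0,0],[0,0,0]], angular=[[0,0,0],[0,0,0],[0,0,0],[0,0,0],[0,0,0]], claw=[75,60,45,40,40], grip_force=45)

```text
t: 3.75
eef_pos: [0.5563, -0.0368, 0.0149]
tool_rot: [0.0, 0.972, 0.236, 0.001]
contact_force: [-1.0, 0.1, 6.6]
gripper_width: 0.656
```

Call:
jog_arm(dp=[[0,0,0],[0,0,0],[0,0,0],[0,0,0],[0,0,0]], angular=[[0,0,0],[0,0,0],[0,0,0],[0,0,0],[0,0,0]], claw=[40,40,40,40,40])

```text
t: 4.25
eef_pos: [0.5563, -0.0368, 0.0149]
tool_rot: [0.0, 0.972, 0.236, 0.001]
contact_force: [-0.3, -0.0, 6.8]
gripper_width: 0.646
```

```bash
python3 -c "
from h import *
plan([.5542,-.0348,.011],-62.6)
cam('wrist','w3.png')"
```

```text
k 0 dp [-0.04 -0.11  0.16] ang [ 0.01 -0.02 -0.02]
k 180 dp [-0.04 -0.11  0.16] ang [-3.000e-02 -1.000e-02  3.598e+01]
```

View pics/w3.png

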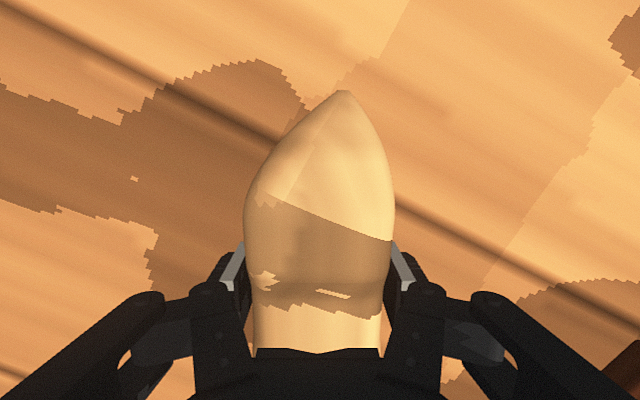

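Call:
jog_arm(dp=[[0,0,-0.3],[0,0,-1.0],[0,0,-2.2],[0,0,-3.6],[0,0,-5]], angular=[[0,0,0],[0,0,0],[0,0,0],[0,0,0],[0,0,0]], claw=[40,40,40,40,40])

```text
t: 4.8
eef_pos: [0.5547, -0.0369, 0.1402]
tool_rot: [0.0, 0.972, 0.236, -0.0]
contact_force: [1.0, -0.2, -1.7]
gripper_width: 0.65
```

```bash
python3 -c "
from h import *
import pickle
o=get_obs();print(o['eef_pos'],o['contact_force'],o['gripper_width'],o['q'].round(2))
c=cam('side','s2.png');pickle.dump(c,open('s2.pkl','wb'));c=cam('top','t2.png');pickle.dump(c,open('t2.pkl','wb'))
a=cv2.imread('pics/s2.png')[120:300,230:430];b=cv2.imread('pics/t2.png')[120:300,260:460]
cv2.imwrite('pics/z4.png',cv2.resize(np.hstack([a,b]),None,fx=2,fy=2,interpolation=2))
for h in(0,10,-10,-20): 
  print('toe heading',h);H=np.radians(h);print(np.array([.517,.2400])+.0285*np.array([np.cos(H),np.sin(H)]));plan([*(np.array([.517,.2400])+.0285*np.array([np.cos(H),np.sin(H)])),.13],h-90)
"
```

```text
[ 0.55474351 -0.03688228  0.1401573 ] [ 1.00220446 -0.24946714 -1.74678687] 0.649614327075585 [-0.55  0.46  0.65  1.96 -0.37  0.84 -0.79]
toe heading 0
[0.5455 0.24  ]
k 0 dp [  4.62 -10.09   0.54] ang [ 0.01 -0.09  5.45]
k 180 dp [  4.62 -10.09   0.54] ang [ 1.200e-01  2.000e-02 -3.055e+01]
toe heading 10
[0.54506702 0.24494897]
k 0 dp [  4.7  -10.28   0.54] ang [ 0.02 -0.09  3.45]
k 180 dp [  4.7  -10.28   0.54] ang [ 1.300e-01  3.000e-02 -3.255e+01]
toe heading -10
[0.54506702 0.23505103]
k 0 dp [ 4.52 -9.93  0.54] ang [ 0.   -0.09  7.45]
k 180 dp [ 4.52 -9.93  0.54] ang [ 1.200e-01  1.000e-02 -2.855e+01]
toe heading -20
[0.54378124 0.23025243]
k 0 dp [ 4.38 -9.78  0.54] ang [-0.   -0.09  9.45]
k 180 dp [ 4.38 -9.78  0.54] ang [  0.11  -0.   -26.55]
```

View pics/z4.png

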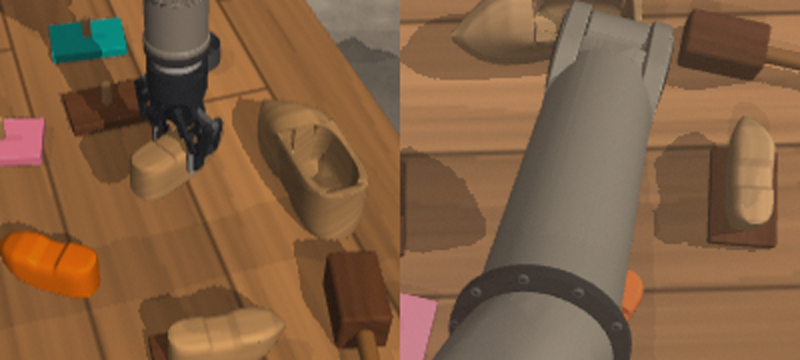

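Call:
jog_arm(dp=[[0.3,-0.7,0],[1.0,-2.2,0],[1.8,-3.9,0],[2.6,-5.6,0],[3.3,-7.3,0]], angular=[[0,0,0.3],[0,0,1.0],[0,0,1.6],[0,0,2.2],[0,0,2.8]], claw=[40,40,40,40,40])

```text
t: 5.4
eef_pos: [0.5443, 0.1651, 0.1384]
tool_rot: [0.0, 0.993, 0.115, -0.0]
contact_force: [0.9, 0.4, -1.6]
gripper_width: 0.647
```

```bash
python3 -c "
from h import *
plan([.546,.245,.13],-80)"
```

```text
k 0 dp [ 0.8  -3.1   0.33] ang [-0.    0.01  0.63]
k 180 dp [ 0.8  -3.1   0.33] ang [-1.000e-02 -0.000e+00 -3.537e+01]
```

Call:
jog_arm(dp=[[0.4,-1.4,0.1],[0.6,-2.4,0.2],[0.75,-2.9,0.3],[0.8,-3.1,0.3],[0.8,-3.1,0.3]], angular=[[0,0,0.4],[0,0,0.6],[0,0,0.6],[0,0,0.6],[0,0,0.6]], claw=[40,40,40,40,40])

```text
t: 5.9
eef_pos: [0.5466, 0.2424, 0.131]
tool_rot: [0.0, 0.996, 0.09, -0.0]
contact_force: [-0.3, 0.6, -2.2]
gripper_width: 0.654
```

```bash
python3 -c "
from h import *
import pickle
plan([.546,.245,.13],-80)
o=get_obs();print(o['eef_pos'],o['contact_force'],o['q'].round(2))
for n in('side','top','wrist'):
  c=cam(n,n+'3.png');pickle.dump(c,open(n+'3.pkl','wb'))
a=cv2.imread('pics/side3.png')[80:230,220:360];b=cv2.imread('pics/top3.png')[150:300,170:310]
cv2.imwrite('pics/z5.png',cv2.resize(np.hstack([a,b]),None,fx=2.8,fy=2.8,interpolation=2))"
```

```text
k 0 dp [-0.01 -0.11  0.04] ang [0.01 0.01 0.06]
k 180 dp [-0.01 -0.11  0.04] ang [-1.000e-02  1.000e-02 -3.594e+01]
[0.54664285 0.24241975 0.13103681] [-0.25132098  0.55897931 -2.17176178] [-1.03  0.55  0.69  1.87 -0.45  0.88 -1.51]
```

View pics/z5.png

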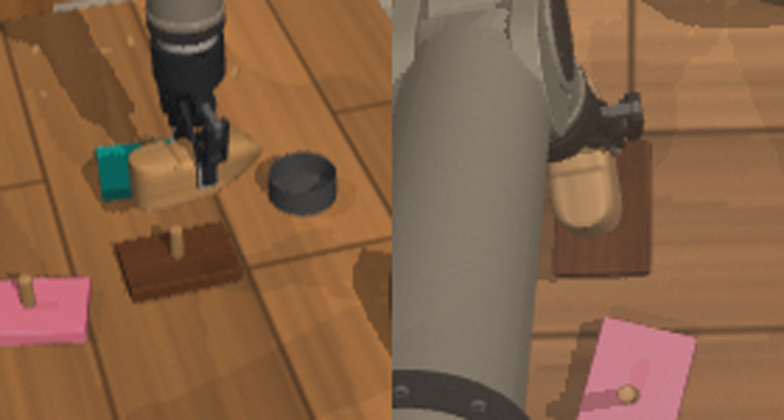

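View pics/wrist3.png

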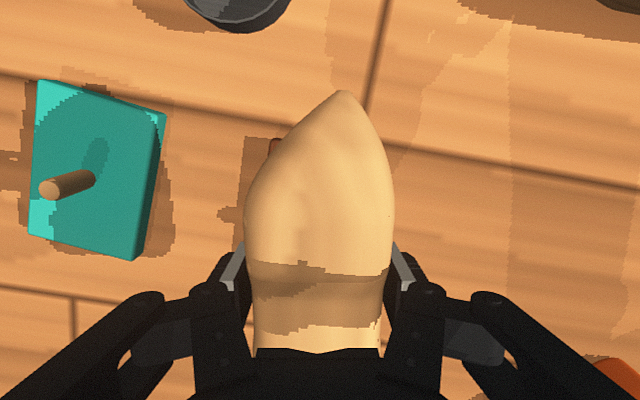

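Run:
```python
from h import *
import pickle
T=pickle.load(open('top3.pkl','rb'));S=pickle.load(open('side3.pkl','rb'))
a=(170+(585-392)/2.8-.3,150+233/2.8-.3)
for z in(.105,.116,.125): print(onz(T,a,z))
# side: heel lower outline, expected rim points
def pr(c,P): return cv2.projectPoints(np.array(P,float).reshape(-1,3),c['rvec'],c['tvec'],c['camera_matrix'],None)[0].reshape(-1,2)
H=np.radians(10.3);u=np.array([np.cos(H),np.sin(H)]);n=np.array([-u[1],u[0]]);m=np.array([.5456,.2424])
for z in(.116,):
  P=[[*(m+u*a+n*b),z] for a,b in((-75,0),(-45,-28),(0,-28),(28,-28))] if 0 else [[*(m+u*a/1e3+n*b/1e3),z] for a,b in((-75,0),(-45,-28),(0,-28),(28,-28),(75,0))]
  p=pr(S,P);print('side zoom',((p-[220,80]+.3)*2.8).round());p=pr(T,P);print('top zoom',((p-[170,150]+.3)*2.8+[392,0]).round())
```

```text
[0.47792883 0.24069089 0.105     ]
[0.47619647 0.23878292 0.116     ]
[0.47477908 0.23722186 0.125     ]
side zoom [[135. 203.]
 [170. 209.]
 [208. 197.]
 [231. 189.]
 [257. 163.]]
top zoom [[596. 238.]
 [622. 198.]
 [613. 149.]
 [608. 119.]
 [568.  76.]]
```

Call:
jog_arm(dp=[[0,-0.1,0.3],[0,-0.1,0.9],[0,-0.1,1.5],[0,-0.1,1.9],[0,-0.1,2.0]], angular=[[0,0,0],[0,0,0],[0,0,0],[0,0,0],[0,0,0]], claw=[40,40,40,40,40])

```text
t: 6.55
eef_pos: [0.545, 0.2451, 0.0792]
tool_rot: [0.001, 0.996, 0.09, -0.001]
contact_force: [-0.4, 0.3, -0.3]
gripper_width: 0.651
```

```bash
python3 -c "
from h import *
plan([.546,.245,.035],-80)
o=get_obs();print(o['eef_pos'],o['contact_force'])
for n in('side','top'):
  c=cam(n,n+'4.png')
a=cv2.imread('pics/side4.png')[80:230,220:360];b=cv2.imread('pics/top4.png')[150:300,170:310]
cv2.imwrite('pics/z6.png',cv2.resize(np.hstack([a,b]),None,fx=2.8,fy=2.8,interpolation=2))"
```

```text
k 0 dp [0.04 0.01 1.77] ang [0.01 0.04 0.06]
k 180 dp [0.04 0.01 1.77] ang [-6.000e-02  2.000e-02 -3.594e+01]
[0.54503469 0.24512009 0.07915534] [-0.36223514  0.33439855 -0.2763927 ]
```

View pics/z6.png

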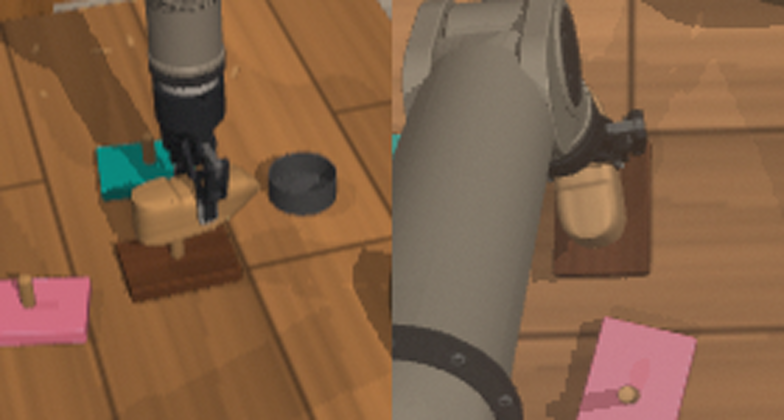

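The post at zoom (178,250) goes in under the opening and there's no contact force. I'll keep lowering, slowly.

Call:
jog_arm(dp=[[0,0,0.25],[0,0,0.5],[0,0,0.8],[0,0,1.1],[0,0,1.3]], angular=[[0,0,0],[0,0,0],[0,0,0],[0,0,0],[0,0,0]], claw=[40,40,40,40,40])

```text
t: 7.15
eef_pos: [0.5459, 0.2457, 0.0479]
tool_rot: [0.0, 0.996, 0.09, -0.0]
contact_force: [-0.2, -0.1, -2.0]
gripper_width: 0.65
```

Call:
jog_arm(dp=[[0,0,0.1],[0,0,0.2],[0,0,0.3],[0,0,0.4],[0,0,0.4]], angular=[[0,0,0],[0,0,0],[0,0,0],[0,0,0],[0,0,0]], claw=[40,40,40,40,40])

```text
t: 7.65
eef_pos: [0.5461, 0.2457, 0.0386]
tool_rot: [0.0, 0.996, 0.09, -0.0]
contact_force: [0.0, 0.2, -0.6]
gripper_width: 0.646
```

Call:
jog_arm(dp=[[0,0,0.05],[0,0,0.1],[0,0,0.15],[0,0,0.15],[0,0,0.15]], angular=[[0,0,0],[0,0,0],[0,0,0],[0,0,0],[0,0,0]], claw=[40,40,40,40,40])

```text
t: 8.15
eef_pos: [0.5462, 0.2458, 0.035]
tool_rot: [-0.0, 0.996, 0.09, -0.0]
contact_force: [0.3, -0.8, -1.5]
gripper_width: 0.649
```

```bash
python3 -c "
from h import *
o=get_obs();print(o['eef_pos'],o['contact_force'])
for n in('side','top'):
  c=cam(n,n+'5.png')
a=cv2.imread('pics/side5.png')[80:230,220:360];b=cv2.imread('pics/top5.png')[150:300,170:310]
cv2.imwrite('pics/z7.png',cv2.resize(np.hstack([a,b]),None,fx=2.8,fy=2.8,interpolation=2))"
```

```text
[0.5462055  0.24576791 0.03502693] [ 0.32580597 -0.80936533 -1.49838599]
```

View pics/z7.png

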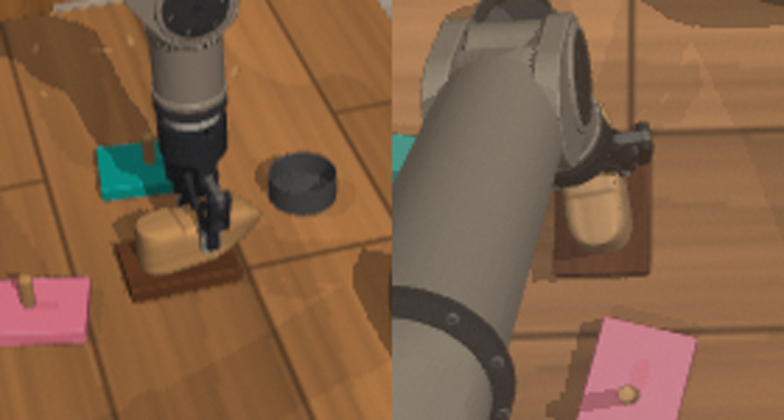

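No contact yet, so I'll go down a little further until the board takes the load.

Call:
jog_arm(dp=[[0,0,0.04],[0,0,0.08],[0,0,0.12],[0,0,0.12],[0,0,0.12]], angular=[[0,0,0],[0,0,0],[0,0,0],[0,0,0],[0,0,0]], claw=[40,40,40,40,40])

```text
t: 8.75
eef_pos: [0.5462, 0.2458, 0.0349]
tool_rot: [-0.001, 0.996, 0.089, -0.0]
contact_force: [-11.0, -2.1, 28.8]
gripper_width: 0.654
```

The clog is on the board (29 N, with TCP z where I expected it). I'll ease off a little, then open.

Call:
jog_arm(dp=[[0,0,-0.05],[0,0,-0.1],[0,0,-0.1],[0,0,-0.1],[0,0,-0.1]], angular=[[0,0,0],[0,0,0],[0,0,0],[0,0,0],[0,0,0]], claw=[40,40,40,40,40])

```text
t: 9.25
eef_pos: [0.5464, 0.2459, 0.035]
tool_rot: [-0.0, 0.996, 0.09, 0.0]
contact_force: [-2.8, -0.8, 6.8]
gripper_width: 0.65
```

Call:
jog_arm(dp=[[0,0,0],[0,0,0],[0,0,0],[0,0,0],[0,0,0]], angular=[[0,0,0],[0,0,0],[0,0,0],[0,0,0],[0,0,0]], claw=[60,68,76,84,85])

```text
t: 9.75
eef_pos: [0.5462, 0.2457, 0.0344]
tool_rot: [0.0, 0.996, 0.09, -0.0]
contact_force: [-0.7, -0.1, 0.6]
gripper_width: 0.997
```

```bash
python3 -c "
from h import *
o=get_obs();print(o['eef_pos'],o['contact_force'],o['gripper_width'])
cam('wrist','w6.png')"
```

```text
[0.54622308 0.24571986 0.03443314] [-0.6889535  -0.084067    0.58231978] 0.9965755798933528
```

View pics/w6.png

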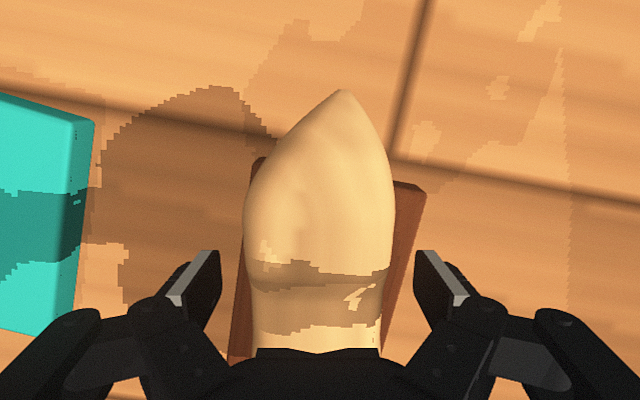

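The fingers are open and clear on both sides, and the clog stayed where it was. Now I'll go straight up.

Call:
jog_arm(dp=[[0,0,-0.4],[0,0,-1.2],[0,0,-2.4],[0,0,-4],[0,0,-5.6]], angular=[[0,0,0],[0,0,0],[0,0,0],[0,0,0],[0,0,0]], claw=[85,85,85,85,85])

```text
t: 10.3
eef_pos: [0.546, 0.2454, 0.1764]
tool_rot: [0.0, 0.996, 0.089, -0.0]
contact_force: [0.2, 0.9, -0.4]
gripper_width: 0.997
```

Call:
jog_arm(dp=[[0,0.8,0],[0,2.2,0],[0,3.8,0],[0,5,0],[0,5.2,0]], angular=[[0,0,0],[0,0,0],[0,0,0],[0,0,0],[0,0,0]], claw=[85,85,85,85,85])

```text
t: 10.8
eef_pos: [0.5701, 0.1125, 0.1758]
tool_rot: [0.001, 0.996, 0.086, 0.001]
contact_force: [-0.0, -1.0, 0.2]
gripper_width: 0.996
```

```bash
python3 -c "
from h import *
import pickle
for n in('side','top'):
  c=cam(n,n+'7.png');pickle.dump(c,open(n+'7.pkl','wb'))
print(get_obs()['eef_pos'])
a=cv2.imread('pics/side7.png')[80:230,220:360];b=cv2.imread('pics/top7.png')[150:300,170:310]
cv2.imwrite('pics/z8.png',cv2.resize(np.hstack([a,b]),None,fx=2.8,fy=2.8,interpolation=2))"
```

```text
[0.56967699 0.11654213 0.17526462]
```

View pics/z8.png

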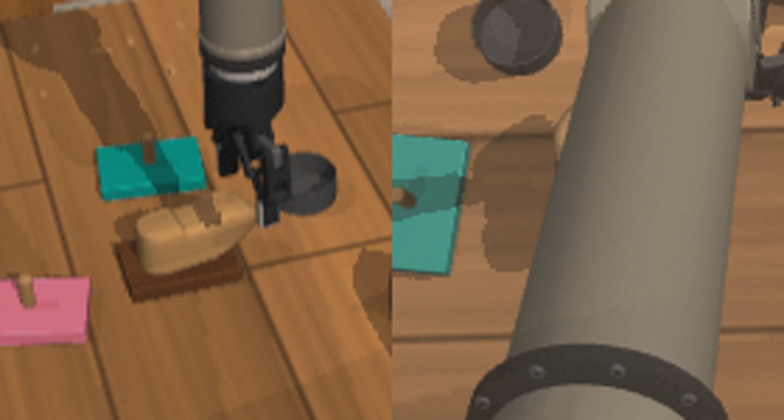

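View pics/top7.png

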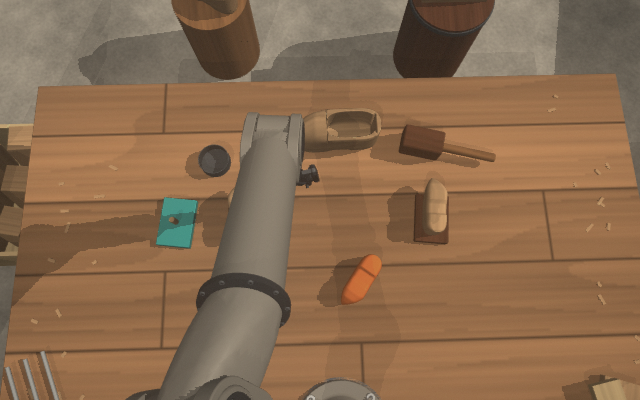

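The clog looks flat on the brown board, but the arm hides it from above. I'll move the arm further aside for a two-view height check.

Call:
jog_arm(dp=[[0,1.5,0],[0,3.2,0],[0,5,0],[0,6.6,0],[0,8,0]], angular=[[0,0,0],[0,0,0],[0,0,0],[0,0,0],[0,0,0]], claw=[85,85,85,85,85])

```text
t: 11.4
eef_pos: [0.6058, -0.079, 0.1747]
tool_rot: [-0.0, 0.996, 0.091, 0.0]
contact_force: [-0.5, 0.7, 0.4]
gripper_width: 0.996
```

```bash
python3 -c "
from h import *
import pickle
for n in('side','top'):
  c=cam(n,n+'8.png');pickle.dump(c,open(n+'8.pkl','wb'))
a=cv2.imread('pics/side8.png')[120:200,250:330];b=cv2.imread('pics/top8.png')[180:260,200:280]
cv2.imwrite('pics/z9.png',cv2.resize(np.hstack([a,b]),None,fx=5,fy=5,interpolation=2))"
```

```text
(no output)
```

View pics/z9.png

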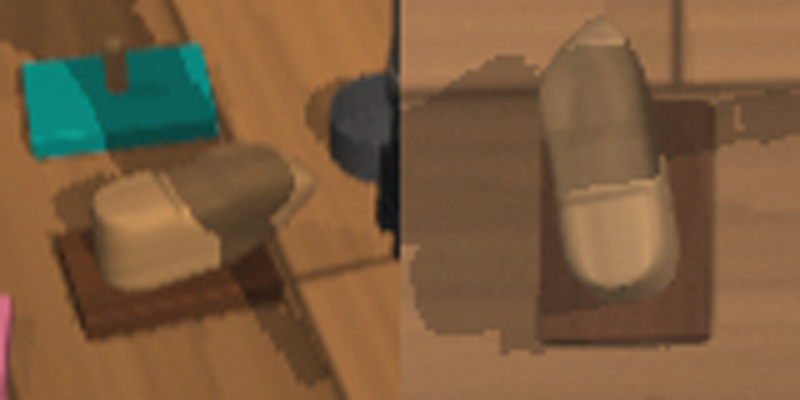

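```bash
python3 -c "
from h import *
import pickle
T=pickle.load(open('top8.pkl','rb'));S=pickle.load(open('side8.pkl','rb'))
t=lambda x,y:(200+(x-400)/5-.4,180+y/5-.4);s=lambda x,y:(250+x/5-.4,120+y/5-.4)
L=tri(T,t(566,203),S,s(155,175));R=tri(T,t(652,188),S,s(190,215));print(L,R)
T3=pickle.load(open('top0.pkl','rb'))
d=cv2.absdiff(T3['pixels'],T['pixels']).max(2)
for n,(x0,y0,x1,y1) in dict(mate=(413,175,452,246),mallet=(398,122,498,164),tin=(196,142,234,178)).items(): print(n,np.median(d[y0:y1,x0:x1]),np.percentile(d[y0:y1,x0:x1],97))
print('toe',onz(T,t(602,20),.047),'heel',onz(T,t(622,298),.02))
o=get_obs();print(o['t'],o['contact_force'],abs(o['joint_vel']).max())"
```

```text
(array([0.51690302, 0.26229437, 0.06918431]), np.float64(2.4680558732677615e-05)) (array([0.52629608, 0.21843254, 0.06774082]), np.float64(0.004805207773864592))
mate 2.0 5.0
mallet 3.0 72.0
tin 3.0 14.0
toe [0.61970504 0.24891149 0.047     ] heel [0.47410715 0.24097987 0.02      ]
11.5 [0.06644892 0.85114439 0.27632356] 0.059308056291506386
```

View pics/top8.png

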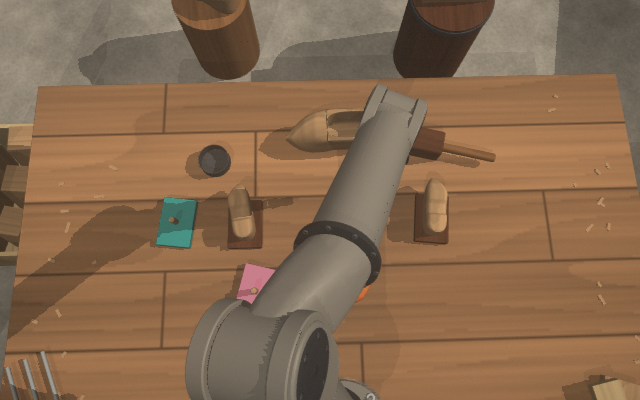

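Call:
jog_arm(dp=[[0,0,0],[0,0,0],[0,0,0],[0,0,0],[0,0,0]], angular=[[0,0,0],[0,0,0],[0,0,0],[0,0,0],[0,0,0]], claw=[85,85,85,85,85])

```text
t: 12.0
eef_pos: [0.6052, -0.078, 0.1745]
tool_rot: [-0.0, 0.996, 0.09, -0.0]
contact_force: [0.7, -0.6, 0.2]
gripper_width: 1.0
```

```bash
python3 -c "
from h import *
print(hand_in())"
```

```text
the job is handed in; nothing more can be done
None
```

I put the loose clog sole-up on the bare brown stand and handed the job in at about 12 s; no verdict was reported. I gripped it across its sides at the middle and lowered it over the post until it pressed on the board with 29 N. I then eased off to about 7 N, opened the fingers and moved the arm clear.

**Last checks:**
- **Position:** from the arm's pose when I let go, the opening's centre is a few mm from the post, where 35 mm is allowed.
- **Height and tilt:** the clog looks flat on the board from the side and from above. In two views the sole notch reads 68–69 mm high, against about 52 mm on the bench. That rise of 17 mm is a little under the board's 20 mm; my measurements of the post and board also read 2–8 mm low.
- **Less certain readings:** one end of the notch triangulated with a 5 mm mismatch between views. The heading and heel position from the pictures differ from the arm's pose by a few degrees and about 10 mm, because I picked the points by hand.
- **Other things:** the mate and the tin show no change in the top view. The mallet and big clog are partly hidden by the arm, but what can be seen of them has not moved. The arm kept away from all of them.

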